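# Find the high spot of a grain-mill wheel with a plunger gauge

## Robot

A 6-joint arm with a two-finger parallel gripper is mounted at the origin on the work surface. World frame = base frame: x ahead of the robot, y to its left, z up, the work surface at z = 0. Lengths are in mm, angles in rad, forces in N, time in s.
With the tool pointing down it reaches from about 350 to 775 mm from the base axis. Payload 7.3 kg.
Tool frame: the origin (TCP) lies at the very end of the fingers, on their centre line; the grasp point (between the pads) lies 19 mm behind it (bot.grip_point_offset is the distance from the TCP to the grasp point, in mm); z points along the fingers, y is the line along which they close (so a half turn about z gives the same grasp; the last joint's range is limited). The gripper opens to 92 mm and grips with 3 to 60 N. Pads are 19 mm wide; open, the fingers measure 130 mm over their backs; the gripper's body (75 mm by 190 mm) begins 47 mm behind the grasp point.
Start: joints at [1.095, 0.342, 1.524, -0, 1.275, -0.146], TCP at [170.009, 496.731, 226.741] pointing down, gripper open.
Joint ranges: [-2.53, 2.53], [-0.77, 2.02], [0.04, 2.7], [-1, 4.14], [0.28, 2.66], [-3.11, 3.11]. Speed limits (rad/s): [2.57, 2.57, 3.14, 3.14, 3.14, 3.14].

## Interface

Orientations are given as [roll, pitch, yaw] about the fixed x, y, z axes, in that order (R = Rz(yaw) Ry(pitch) Rx(roll)).
In Python, from plant import bot gives the robot as it stands. The module is installed in compiled form; this text tells all that it offers.
- The arm moves only by the shell command python3 -m jog 'ROWS' [OPENING]. ROWS is JSON, a list of rows, each a list of 6 numbers: the shift along the tool's x, y, z in mm, then the turn, a rotation vector about the tool's x, y, z in rad. In form: [[dx, dy, dz, rx, ry, rz], ...]. A call has 1 to 12 rows; each row shifts and turns the commanded pose from where the row before left it, along the tool's axes as they then stand; what a row does not reach is not made up. A row lasts 1/10 s, in which the tool goes at most 50 mm and 8.59 degrees, less where a joint would pass 70% of its speed; a pose out of reach is approached as far as the arm can. A call with a gripper value outside its range is refused whole. OPENING is the opening in per cent of the stroke, from 0 (shut) to 100 (fully open), set as the call begins (- or left out, the last holds). The fingers move at their own pace and stop on an object; the grip force is fixed at half the most. Time passes only in rows, so rows that do not move let the fingers close. It gives the time, the measured TCP pose, the force, the opening and the grip force at its end, in the units of the state.
- bot.get_obs(): the state, without advancing time (a new reading comes with each control period).
- bot.capture(name): name is "side" or "top" or "wrist"; returns the picture (400x640x3 uint8, red, green, blue); there is no depth.
- bot.camera_model(name): a dict with "fx", "fy", "cx", "cy" (pixels), "position" and "orientation" of the camera in the world; the wrist camera has in their place "T_tool_cam" (4x4, takes a point from camera to tool coordinates, whose origin is the TCP and whose axes are the flange's). Camera axes: x right, y down, z forward; pixel columns grow to the right and rows downward; lengths in mm; the calibration is good to about 2 mm. A picture is of the moment at which its call begins: read the wrist's pose just before it. camera_model takes no time and is no camera call.
- bot.close_job(): hands the job in; it is judged then, once.
Trained networks look in the newest picture that a camera, given by its name, has taken for a name from the list of things; names that differ only in an ending like _2 or _b are one class to them, and where a whole thing is asked for, a point or a joint stands for the part that bears it (a point fixed in the world has none). Each returns a list of dicts, best first, with "p" (0 to 1); they miss things now and then, are a little off and sometimes report something else, mostly with a low value. They report only what shows in the picture. A call takes as long as a camera call.
- bot.outline_of(target, camera): "mask" (400x640 bool, what is visible of it) and "pixel" ([column, row] in pixels, amid what is visible of it).
The state is a dict: "time": time; "joint_positions": joint angles; "dq": joint speeds; "tau": joint torques, N m; "tool_pos": TCP position; "tcp_rot": TCP orientation; "contact_force": force on the tool from outside, world axes, zero at the start; "moment": the same for the moment, N m; "grip_width": finger opening in mm; "finger_force": force on a finger pad.
Only numpy, scipy, OpenCV 4.12 (cv2) and the standard library are available. Lean on these libraries where they do the work, as an engineer would, in place of code of your own. Each camera call takes 0.05 s, during which the arm holds its last target. There are 200 camera calls.

## Task

Slide the dial gauge up its rail by its black post until the plunger rests on the rim of the mill wheel with the needle about half-way round its scale (the red mark). Then crank the wheel by its red knob, watching the needle pass through its lowest reading, bring the wheel to its highest reading, and let go with the high spot standing at the plunger. Be gentle: the plunger must never be driven to the end of its travel or squeezed hard, and nothing else may be knocked away.

Things in the scene. Friction and masses are not known exactly. Their poses are not given: they have to be found in the camera images.
- spindle (a point): Point on the stand's vertical spindle axis, 108 mm above the table (the height to grip the crank knob). The fixed stand is a brown board 230 x 430 x 18 mm; its place and yaw vary. Axes are the stand's: z up, y along the gauge's rail from the gauge towards the wheel (the gauge lies on the -y side).
- wheel_hub (a point): Point on the spindle axis at the wheel's top, 69 mm above the table; axes of the stand. The wheel: flat green disc, steel rim, 180 mm across, 24 mm thick, mounted 4 mm off-centre in an unknown direction, so its rim stands 86 mm (lowest) to 94 mm (high spot) from the axis. Turns endlessly either way and stays where left (3 to 4 N at the crank knob).
- crank_knob (a point): Red upright crank knob, 22 mm across, 84 to 128 mm above the table, 55 mm from the spindle axis on an aluminium arm (75 to 83 mm up) clamped to the wheel at an unknown angle to the high spot. It spins freely on its pin, so it can be held and led round in a circle without turning the hand. The point is on its axis, 108 mm above the table.
- gauge_post (a point): Black upright post, 14 mm across, fixed to the dial gauge, 45 mm to the -y side of the dial's centre; top 132 mm above the table, this point on its axis 111 mm up. Gripped from above and moved along the stand's y it slides the whole gauge: +y up to the wheel, -y back. The slide is stiff (7 N) and stays where left; travel 55 mm.
- dial (a point): Centre of the gauge's dial, white, 58 mm across, facing up, 75 mm above the table; slides with the gauge; axes of the stand. Black marks every 0.5 rad of needle, the half-way mark red.
- plunger: The gauge's sprung plunger with a brass ball tip 10 mm across; origin at the foremost point of the tip, 57 mm above the table, pointing at the spindle axis along the stand's +y. It starts clear of the rim by 6 to 34 mm. Spring: 0.5 N at the start of its 24 mm travel, 2.9 N at the end; it must never bear more than 6 N.
- needle (a joint): Red needle of the dial, rad: 0 with the plunger fully out (points to the stand's -y, away from the wheel), growing clockwise seen from above by 0.25 rad per mm the plunger is pressed in. Half-way is 3.0 (red mark, towards the wheel), end of travel 6.0. Over a turn of the wheel it swings by 2 rad; a higher reading means the rim stands farther out.
- spacer: bystander: loose brass ring, 36 mm across, 14 mm tall, lying on the stand's board beside the rail; origin under its centre
- weight: bystander: loose steel slug, 28 mm across, 24 mm tall, standing on the stand's board beside the rail; origin under its centre
- red_tin: bystander: red food tin, 74 mm across, 110 mm tall; origin under its centre
- green_tin: bystander: green food tin, 74 mm across, 110 mm tall; origin under its centre
- grain_jar: bystander: amber glass jar, 84 mm across, 150 mm tall; origin under its centre
- screwdriver: bystander: screwdriver lying on the table; origin under its middle
- mug: bystander: blue mug, 80 mm across, 90 mm tall; origin under its centre
- pasta_box: bystander: dark blue carton, 45 x 90 x 170 mm; origin under its centre

How it is judged (in metres and radians):
On the way, in this order (a step that is already met when the one before it is completed fails the run):
1. the gauge is slid up so that the plunger is pressed in and the needle stands half-way (3.0, give or take 0.6 rad) (value of joint needle between 2.4 and 3.6 rad), for 0.2 s.
2. with the plunger riding on the rim, the wheel is turned through its lowest reading (rim less than 86.7 mm from the axis under the plunger) (horizontal distance between plunger and spindle below 0.0867 m and value of joint needle above 0.15 rad), for 0.1 s.
At the end, for the whole second after the job is handed in: The wheel is at rest and let go, with its high spot under the plunger: the plunger rests on the rim (needle between 0.4 and 5.9) and its tip stands more than 93.5 mm from the spindle axis (within 0.5 mm, or 0.125 rad of needle, of the highest reading) (horizontal distance between plunger and spindle above 0.0935 m and value of joint needle between 0.4 and 5.9 rad and velocity of joint needle between -0.05 and 0.05 rad/s); the robot touches nothing.
It fails at once if the plunger is driven to the end of its travel (needle past 5.9) (value of joint needle above 5.9 rad).
It fails at once if the plunger bears more than 6 N (contact force between plunger and anything else above 6 N).
It fails at once if a bystander is moved by more than 30 mm (distance of any of spacer, weight, red_tin, green_tin, grain_jar, screwdriver, mug, pasta_box from where it was at the start of the episode above 0.03 m).
It also fails if it takes over 64 s, if anything falls off the work surface, if the arm or the gripper's body presses on something with over 40 N, if the wrist force passes 120 N, or if a joint passes its speed limit or range.

## Working session

There is one attempt and no reset: what is moved stays moved. The work goes in short steps, Python scripts to look and compute and a shell command to move; the robot and the scene stay as the last step left them, time stands still between calls to the robot, and variables do not carry over. Pictures are saved under pics/ and viewed, at most 11 in all, crops included, and the job is handed in when it is done.

```bash
mkdir -p pics
cat > h.py <<'E'
import numpy as np, cv2
from scipy.spatial.transform import Rotation as R
from plant import bot
def cam(name):
    m=bot.camera_model(name)
    K=np.array([[m['fx'],0,m['cx']],[0,m['fy'],m['cy']],[0,0,1.]])
    if name=='wrist':
        o=bot.get_obs(); T=np.eye(4); T[:3,:3]=R.from_euler('xyz',o['tcp_rot']).as_matrix(); T[:3,3]=o['tool_pos']
        C=T@np.array(m['T_tool_cam']); return K,C[:3,:3],C[:3,3]
    q=np.array(m['orientation'],float)
    Rm=q if q.shape==(3,3) else (R.from_euler('xyz',q).as_matrix() if q.size==3 else R.from_quat(q).as_matrix())
    return K,Rm,np.array(m['position'],float)
def onz(c,px,z):
    K,Rm,p=c; d=Rm@np.linalg.solve(K,[px[0],px[1],1.]); return p+d*(z-p[2])/d[2]
def proj(c,P):
    K,Rm,p=c; v=K@(Rm.T@(np.array(P,float)-p)); return v[:2]/v[2]
def save(im,n): cv2.imwrite('pics/'+n,cv2.cvtColor(im,cv2.COLOR_RGB2BGR))
E
python3 - <<'E'
from h import *
print(bot.get_obs())
print(bot.camera_model('top'),bot.camera_model('side'),bot.camera_model('wrist'))
for n in ['top','side']:
    im=bot.capture(n); save(im,n+'0.png'); c=cam(n)
    for t,z in [('wheel_hub',69),('crank_knob',108),('gauge_post',111),('dial',75),('plunger',57)]:
        for r in bot.outline_of(t,n)[:2]: print(n,t,round(r['p'],2),np.round(r['pixel']),r['mask'].sum(),onz(c,r['pixel'],z).round(1))
E
```

```text
{'time': 0.0, 'joint_positions': array([ 1.09499395e+00,  3.42774232e-01,  1.52500735e+00, -3.23684919e-05,
        1.27539464e+00, -1.46018017e-01]), 'dq': array([-1.39530102e-03, -7.73948221e-05, -6.85251084e-04,  1.28579569e-03,
        4.19847180e-04,  2.95825703e-04]), 'tau': array([-1.24838614e-03, -4.31241775e+01, -2.44222248e+01,  7.15914136e-02,
        5.58489596e-02, -1.00521468e-04]), 'tool_pos': array([169.8261879 , 496.34769256, 226.02160242]), 'tcp_rot': array([-3.14002143e+00, -1.99786811e-04,  2.81181759e+00]), 'contact_force': array([-0.27908994, -0.01939286,  0.53418038]), 'moment': array([ 0.03000116, -0.01403806,  0.05006685]), 'finger_force': 0.0, 'grip_width': 91.90897483369108}
{'fx': 389.5375550330987, 'fy': 389.5375550330987, 'cx': 323.1648216904951, 'cy': 189.96809496987152, 'position': array([ 447.80827578,  -20.6433599 , 1077.23588646]), 'orientation': array([-3.02630733, -0.00963769, -1.59482269])} {'fx': 400.945116116013, 'fy': 400.945116116013, 'cx': 321.4594601803717, 'cy': 200.73524611197, 'position': array([ 290.94063462, -764.79233745,  895.0331728
[... 393 characters left out ...]
01,  9.67778301e-01,
        -1.57042517e+02],
       [ 0.00000000e+00,  0.00000000e+00,  0.00000000e+00,
         1.00000000e+00]])}
top wheel_hub 0.79 [326. 206.] 12939 [522.  -40.5  69. ]
top crank_knob 0.39 [284. 193.] 68 [554.4  66.7 108. ]
top gauge_post 0.95 [368. 196.] 687 [ 541.5 -143.9  111. ]
top dial 0.86 [370. 197.] 658 [ 541.5 -154.    75. ]
side wheel_hub 0.83 [323. 237.] 9508 [ 503.7 -123.9   69. ]
side crank_knob 0.33 [288. 134.] 687 [529.2 295.7 108. ]
side gauge_post 0.96 [346. 244.] 788 [ 540.7 -197.1  111. ]
side dial 0.64 [342. 246.] 705 [ 537.6 -175.    75. ]
side dial 0.64 [403. 323.] 1677 [ 586.9 -418.5   75. ]
side plunger 0.69 [347. 248.] 748 [ 553.1 -170.7   57. ]
```

View pics/top0.png

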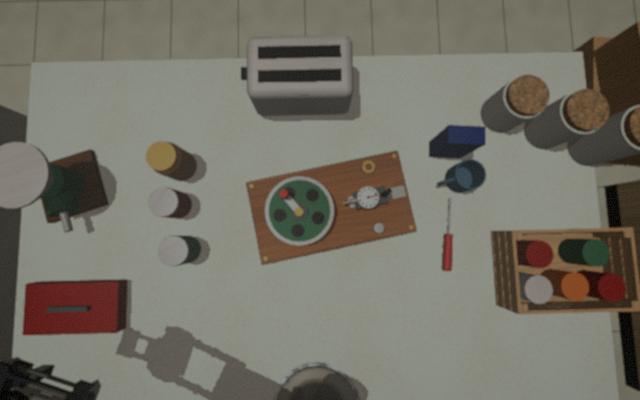

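View pics/side0.png

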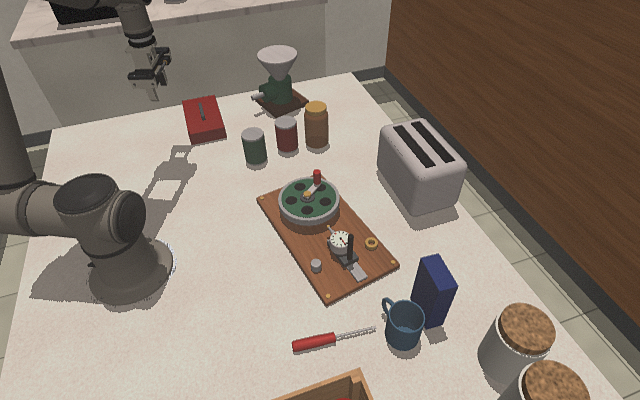

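The top view shows the board with corners near (248,183), (397,152), (415,231) and (263,263). The wheel is at about (300,210), the knob at (285,194), and the dial at (370,197) with its post just to the right. The side view agrees: the spacer and weight lie beside the rail, and the rest is well clear. Next I'll move the wrist camera above the stand, aligned with it.

Run:
```python
from h import *
c=cam('top')
P=[onz(c,p,18)[:2] for p in [(248,183),(397,152),(415,231),(263,263)]]
print(np.round(P,0))
v=(P[0]-P[1])+(P[3]-P[2]); yaw=np.arctan2(-v[0],v[1]); print('yaw',yaw,np.linalg.norm(v)/2)
y=np.array([-np.sin(yaw),np.cos(yaw)]); x=np.array([np.cos(yaw),np.sin(yaw)])
ctr=np.mean(P,0); o=bot.get_obs()
tgt=ctr
Rm=R.from_euler('xyz',o['tcp_rot']).as_matrix()
d=Rm.T@np.r_[tgt-o['tool_pos'][:2],240-o['tool_pos'][2]]
print('centre',ctr,'tool shift',d.round(1),'rz',-(np.pi+yaw-o['tcp_rot'][2]))
```

```text
[[ 594.  172.]
 [ 671. -241.]
 [ 453. -280.]
 [ 377.  132.]]
yaw 0.18313752328458185 419.2419709051797
centre [523.84865316 -54.43338972] tool shift [-513.3 -406.9  -13.3] rz -0.5129319303912077
```

```bash
python3 -m jog '[[-37,-29,-1,0,0,0],[-37,-29,-1,0,0,0],[-37,-29,-1,0,0,0],[-37,-29,-1,0,0,0],[-37,-29,-1,0,0,0],[-37,-29,-1,0,0,0],[-37,-29,-1,0,0,0],[-37,-29,-1,0,0,0],[-37,-29,-1,0,0,0],[-37,-29,-1,0,0,0],[-37,-29,-1,0,0,0],[-37,-29,-1,0,0,0]]' && python3 -m jog '[[-35,-29,-1,0,0,0],[-35,-29,-1,0,0,0],[0,0,0,0,0,-0.13],[0,0,0,0,0,-0.13],[0,0,0,0,0,-0.13],[0,0,0,0,0,-0.12],[0,0,0,0,0,0],[0,0,0,0,0,0]]' 60
python3 - <<'E'
from h import *
n='wrist'; c=cam(n); im=bot.capture(n); save(im,'w1.png')
for t,z in [('wheel_hub',69),('crank_knob',128),('gauge_post',132),('dial',75),('plunger',57)]:
    for r in bot.outline_of(t,n)[:2]: print(n,t,round(r['p'],2),np.round(r['pixel']),r['mask'].sum(),onz(c,r['pixel'],z).round(1))
E
```

```text
time: 1.8
tool_pos: [478.2, 21.8, 239.0]
tcp_rot: [3.141, 0.001, 2.811]
contact_force: [0.8, -0.1, -0.2]
grip_width: 91.7
finger_force: 0.0
time: 2.6
tool_pos: [524.8, -53.8, 240.7]
tcp_rot: [3.142, 0.0, -2.965]
contact_force: [-0.6, 0.5, -0.4]
grip_width: 55.1
finger_force: 0.0
wrist wheel_hub 0.71 [321. 153.] 56372 [495.4 -54.8  69. ]
wrist crank_knob 0.43 [427. 223.] 80 [533.8  48.4 128. ]
wrist crank_knob 0.43 [321. 152.] 56763 [488.2 -57.3 128. ]
wrist gauge_post 0.61 [225. 182.] 4404 [ 527.8 -134.   132. ]
wrist dial 0.73 [223. 181.] 4336 [ 541.2 -150.2   75. ]
wrist plunger 0.59 [281. 181.] 139 [534.5 -92.1  57. ]
```

View pics/w1.png

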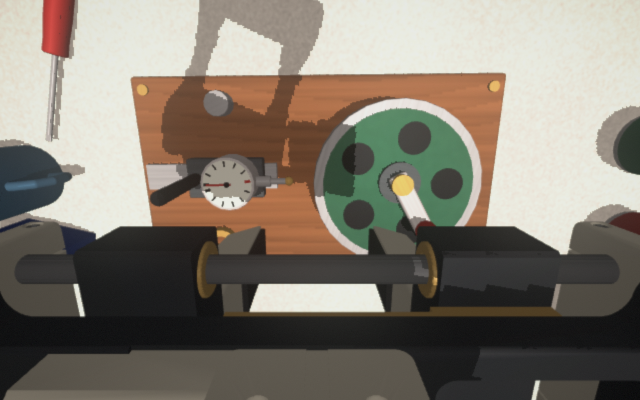

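The wrist view shows the dial at (228,182) with its needle pointing left (0) and the post top near (156,198). The hub cap is at (403,185) and the knob, half hidden by the gripper, at (425,228). I'll turn the tool so the camera sits on the wheel side, which keeps the dial visible while I hold the post.

Run:
```python
from h import *
c=cam('wrist'); im=cv2.cvtColor(cv2.imread('pics/w1.png'),cv2.COLOR_BGR2RGB)
a=onz(c,(141,89),18);b=onz(c,(494,86),18); v=(b-a)[:2]; print('screws',a,b,'yaw',np.arctan2(-v[0],v[1]))
a=onz(c,(133,77),18);b=onz(c,(506,73),18); v=(b-a)[:2]; yaw=np.arctan2(-v[0],v[1]);print('edge yaw',yaw,np.linalg.norm(v))
x=np.array([np.cos(yaw),np.sin(yaw)]);y=np.array([-x[1],x[0]])
d=onz(c,(228,182),75)[:2]; print('dial',d,'post from dial',d-45*y,'post direct',onz(c,(157,198),132))
for z in (75,83,90): print('hub',z,onz(c,(403,185),z)[:2], 'rel dial',[(onz(c,(403,185),z)[:2]-d)@u for u in (x,y)])
post=d-45*y
o=bot.get_obs(); Rm=R.from_euler('xyz',o['tcp_rot']).as_matrix()
print('shift now',Rm.T@np.r_[post-o['tool_pos'][:2],92-o['tool_pos'][2]], 'turn rz',o['tcp_rot'][2]%(2*np.pi)-(yaw+np.pi/2),o['joint_positions'][5])
```

```text
screws [ 466.20019263 -268.8054484    18.        ] [391.10516818 126.74424696  18.        ] yaw 0.18761696091346944
edge yaw 0.1896388801065631 421.440873860481
dial [ 541.82625674 -145.34550164] post from dial [ 550.3089485  -189.53875837] post direct [ 552.44306317 -190.68958726  132.        ]
hub 75 [512.3212487   35.21007695] rel dial [np.float64(5.059442765410725), np.float64(182.88046506086081)]
hub 83 [511.00516782  32.69167424] rel dial [np.float64(3.2922264506300807), np.float64(180.6552981843318)]
hub 90 [509.85359705  30.48807186] rel dial [np.float64(1.745912175196984), np.float64(178.7082771673689)]
shift now [  -0.82951238 -138.08058346  148.72739999] turn rz 1.5605791663287643 -1.997809930114339
```

```bash
python3 -m jog '[[0,-46,0,0,0,0],[0,-46,0,0,0,0],[-1,-47,0,0,0,0],[0,0,0,0,0,0.142],[0,0,0,0,0,0.142],[0,0,0,0,0,0.142],[0,0,0,0,0,0.142],[0,0,0,0,0,0.142],[0,0,0,0,0,0.142],[0,0,0,0,0,0.142],[0,0,0,0,0,0.142],[0,0,0,0,0,0.142]]' && python3 -m jog '[[0,0,30,0,0,0.142],[0,0,30,0,0,0.14],[0,0,27,0,0,0],[0,0,0,0,0,0],[0,0,0,0,0,0]]'
python3 - <<'E'
from h import *
im=bot.capture('wrist'); save(im,'w2.png'); c=cam('wrist'); print(proj(c,[551,-190,132]),proj(c,[541.8,-145.3,75]))
E
```

```text
time: 4.1
tool_pos: [550.7, -190.4, 240.6]
tcp_rot: [-3.142, -0.0, 2.037]
contact_force: [-0.3, -0.1, 0.3]
grip_width: 55.5
finger_force: 0.0
time: 4.6
tool_pos: [550.9, -190.5, 154.1]
tcp_rot: [-3.141, -0.0, 1.762]
contact_force: [1.1, -0.1, 0.8]
grip_width: 54.9
finger_force: 0.0
[314.90876023 228.16416011] [314.38272998 143.73369364]
```

View pics/w2.png

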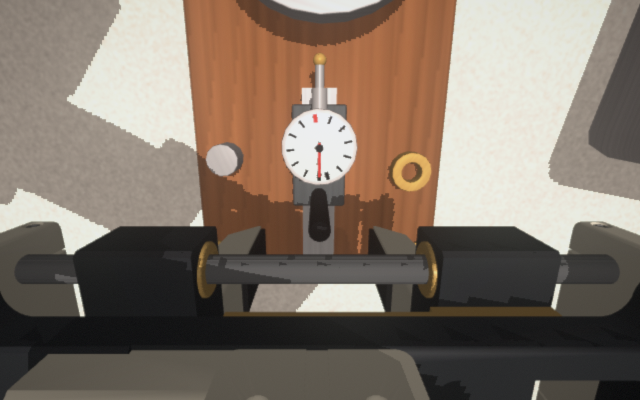

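Dial at (319,147), post at (319,230) between the fingers about 3 mm to the right of centre, and the ball tip at (320,58) clear of the rim. I'll shift 3 mm, descend and grip.

```bash
python3 -m jog '[[0,3,12,0,0,0],[0,0,17,0,0,0],[0,0,17,0,0,0],[0,0,16,0,0,0],[0,0,0,0,0,0]]' && python3 -m jog '[[0,0,0,0,0,0],[0,0,0,0,0,0],[0,0,0,0,0,0],[0,0,0,0,0,0],[0,0,0,0,0,0],[0,0,0,0,0,0]]' 0
cat > n.py <<'E'
from h import *
import sys
def needle(im,c,yaw,guess):
    # dial centre from white blob near the guess; needle angle from red pixels nearer than 60% of radius
    hsv=cv2.cvtColor(im,cv2.COLOR_RGB2HSV)
    g=proj(c,guess); 
    K,Rm,p=c
    X=np.array([np.cos(yaw),np.sin(yaw),0]);Y=np.array([-np.sin(yaw),np.cos(yaw),0])
    # rectified view of the dial plane: 2 px/mm, up = stand +y
    M=[proj(c,np.array(guess)+u*40*X+v*40*Y) for u,v in[(-1,1),(1,1),(1,-1),(-1,-1)]]
    H=cv2.getPerspectiveTransform(np.float32(M),np.float32([[0,0],[320,0],[320,320],[0,320]]))
    return cv2.warpPerspective(im,H,(320,320),flags=cv2.INTER_CUBIC)
E
python3 - <<'E'
from n import *
c=cam('wrist'); im=bot.capture('wrist')
a=needle(im,c,0.189,[541.8,-145.3,75]); save(np.hstack([a,cv2.resize(im,(512,320))]),'d1.png')
w=cv2.cvtColor(cv2.imread('pics/w2.png'),cv2.COLOR_BGR2RGB)
E
```

```text
time: 5.15
tool_pos: [552.9, -189.3, 90.1]
tcp_rot: [-3.139, -0.002, 1.762]
contact_force: [-0.6, -0.1, -0.1]
grip_width: 54.5
finger_force: 0.0
time: 5.75
tool_pos: [552.5, -190.2, 91.9]
tcp_rot: [-3.139, -0.0, 1.762]
contact_force: [-1.1, 0.1, 3.4]
grip_width: 13.3
finger_force: 30.0
```

View pics/d1.png

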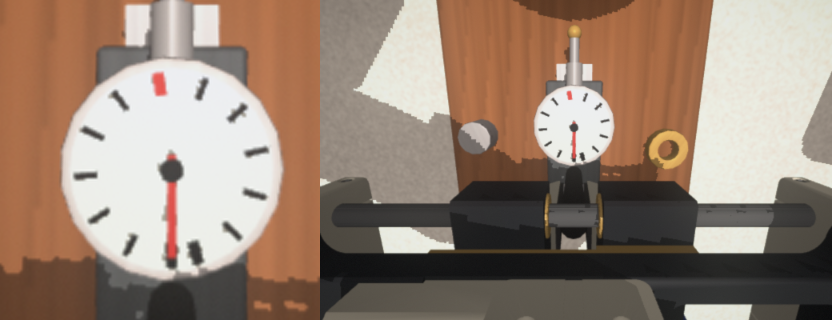

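The post is gripped, the needle is at 0 and clearly legible; pivot at rectified pixel (171,169). Sliding up gently.

```bash
cat >> n.py <<'E'
def read(im,c,yaw,guess,piv=None):
    a=needle(im,c,yaw,guess); h=cv2.cvtColor(a,cv2.COLOR_RGB2HSV)
    red=((h[...,0]<8)|(h[...,0]>172))&(h[...,1]>120)&(h[...,2]>90)
    if piv is None:
        w=((h[...,1]<60)&(h[...,2]>120)).astype(np.uint8); w=cv2.morphologyEx(w,cv2.MORPH_OPEN,np.ones((5,5)))
        n,l,s,_=cv2.connectedComponentsWithStats(w); k=1+np.argmax(s[1:,4]); cs,_=cv2.findContours((l==k).astype(np.uint8),0,2)
        piv=cv2.minEnclosingCircle(max(cs,key=len))[0]
    yy,xx=np.nonzero(red); dx=xx-piv[0];dy=yy-piv[1]; r=np.hypot(dx,dy); m=(r>28)&(r<68)
    v=np.array([(dx[m]/r[m]).mean(),(dy[m]/r[m]).mean()]) if m.any() else np.zeros(2)
    return a,np.round(piv,0),round(float(np.arctan2(-v[0],v[1])%(2*np.pi)),2),int(m.sum()),round(float(np.linalg.norm(v)),2)
def post_read(name):
    o=bot.get_obs(); yaw=0.189; Y=np.array([-np.sin(yaw),np.cos(yaw)]); c=cam('wrist'); im=bot.capture('wrist')
    g=np.r_[o['tool_pos'][:2]+45*Y,75]; a,*r=read(im,c,yaw,g); save(np.hstack([a,cv2.resize(im,(512,320))]),name); print(o['time'],o['tool_pos'].round(1),r)
E
python3 -m jog '[[3,0,0,0,0,0],[3,0,0,0,0,0],[3,0,0,0,0,0],[3,0,0,0,0,0],[3,0,0,0,0,0],[0,0,0,0,0,0]]'; python3 -c "
from n import *; post_read('d2.png')"
```

```text
time: 6.4
tool_pos: [549.9, -176.6, 92.0]
tcp_rot: [-3.14, 0.002, 1.762]
contact_force: [-5.4, -5.8, 2.4]
grip_width: 13.2
finger_force: 30.0
6.4 [ 549.9 -176.6   92. ] [array([164., 138.]), 1.36, 379, 0.12]
```

View pics/d2.png

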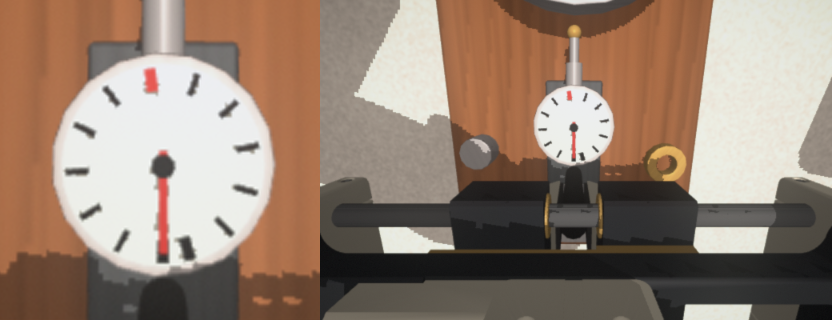

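```bash
sed -i 's/read(im,c,yaw,g); save/read(im,c,yaw,g,(162,165)); save/' n.py
python3 -m jog '[[2,0,0,0,0,0],[2,0,0,0,0,0],[2,0,0,0,0,0],[2,0,0,0,0,0],[2,0,0,0,0,0],[2,0,0,0,0,0],[2,0,0,0,0,0],[0,0,0,0,0,0]]'; python3 -c "
from n import *; post_read('d3.png')"
```

```text
time: 7.25
tool_pos: [547.4, -163.2, 92.0]
tcp_rot: [-3.14, 0.003, 1.762]
contact_force: [-3.9, -7.3, 2.0]
grip_width: 13.4
finger_force: 30.0
7.25 [ 547.4 -163.2   92. ] [array([162, 165]), 1.15, 276, 1.0]
```

```bash
python3 -m jog '[[1.5,0,0,0,0,0],[1.5,0,0,0,0,0],[1.5,0,0,0,0,0],[1.5,0,0,0,0,0],[1.5,0,0,0,0,0],[0,0,0,0,0,0],[0,0,0,0,0,0]]'; python3 -c "
from n import *; post_read('d4.png')"
```

```text
time: 8.0
tool_pos: [546.1, -156.1, 92.0]
tcp_rot: [-3.14, 0.003, 1.762]
contact_force: [-3.8, -8.1, 1.0]
grip_width: 13.2
finger_force: 30.0
8.0 [ 546.1 -156.1   92. ] [array([162, 165]), 2.98, 271, 1.0]
```

View pics/d4.png

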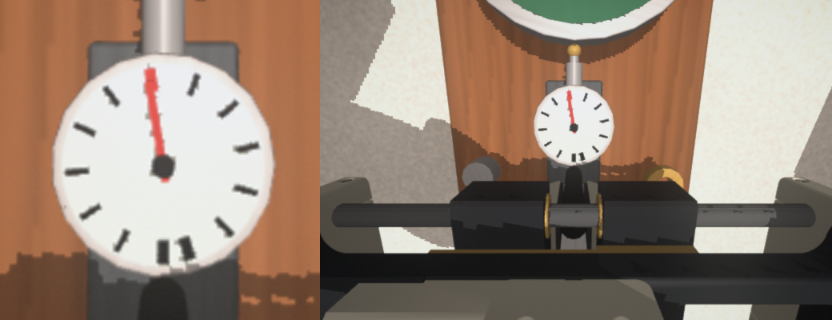

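The needle is on the red mark (2.98). Releasing and rising to see the dial and the whole wheel.

```bash
python3 -m jog '[[0,0,0,0,0,0],[0,0,0,0,0,0],[0,0,0,0,0,0],[0,0,-25,0,0,0],[0,0,-45,0,0,0],[15,0,-45,0,0,0],[20,0,-45,0,0,0],[35,0,-35,0,0,0],[35,0,-35,0,0,0],[0,0,-15,0,0,0],[0,0,0,0,0,0],[0,0,0,0,0,0]]' 60
python3 - <<'E'
from n import *
o=bot.get_obs(); c=cam('wrist'); im=bot.capture('wrist'); save(im,'w3.png')
yaw=.189; Y=np.array([-np.sin(yaw),np.cos(yaw)])
g=np.r_[np.array([546.1,-156.1])+45*Y,75]; a,*r=read(im,c,yaw,g); print(r)
for t,z in [('wheel_hub',69),('crank_knob',128),('gauge_post',132),('dial',75)]:
    for q in bot.outline_of(t,'wrist')[:2]: print(t,round(q['p'],2),np.round(q['pixel']),q['mask'].sum(),onz(c,q['pixel'],z).round(1))
E
```

```text
time: 9.25
tool_pos: [526.6, -50.9, 335.9]
tcp_rot: [-3.141, -0.0, 1.762]
contact_force: [-0.0, 0.1, -0.1]
grip_width: 55.1
finger_force: 0.0
[array([165., 134.]), 2.86, 182, 1.0]
wheel_hub 0.56 [316. 120.] 38120 [514.    9.3  69. ]
crank_knob 0.9 [362.  79.] 398 [555.5  62.2 128. ]
crank_knob 0.37 [318. 210.] 2177 [537.8 -93.6 128. ]
gauge_post 0.72 [318. 210.] 2232 [536.7 -91.7 132. ]
dial 0.63 [316. 212.] 2202 [ 538.5 -111.9   75. ]
```

View pics/w3.png

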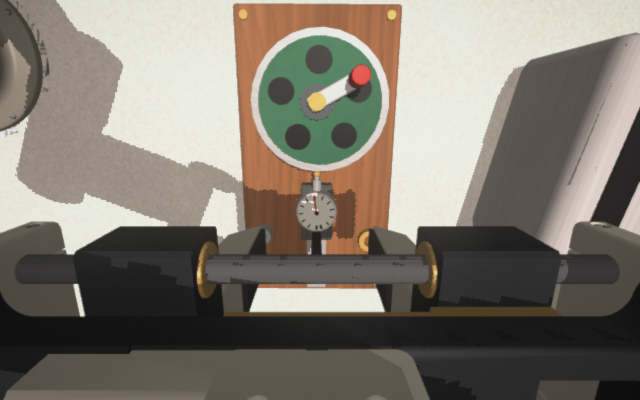

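The whole wheel is in view: hub cap (316,102), knob top (360,75), dial (316,212) with the needle still on the red mark. Fitting the wheel circle and the knob against the spindle.

Run:
```python
from n import *
c=cam('wrist'); im=cv2.cvtColor(cv2.imread('pics/w3.png'),cv2.COLOR_BGR2RGB); h=cv2.cvtColor(im,cv2.COLOR_RGB2HSV)
yaw=.189; X=np.array([np.cos(yaw),np.sin(yaw)]);Y=np.array([-X[1],X[0]])
dial=onz(c,(316,212),75)[:2]
S=lambda p:np.array([(p[:2]-dial)@X,(p[:2]-dial)@Y])
g=((h[...,0]>55)&(h[...,0]<95)&(h[...,1]>60)).astype(np.uint8); g[:, :240]=0; g[:,400:]=0
cs,_=cv2.findContours(g,0,1); hull=cv2.convexHull(max(cs,key=cv2.contourArea))[:,0]
def fit(px,z):
    P=np.array([S(onz(c,p,z)) for p in px]); 
    from scipy.optimize import least_squares
    f=least_squares(lambda q:np.hypot(P[:,0]-q[0],P[:,1]-q[1])-q[2],[0,170,85],loss='soft_l1'); return f.x.round(2),np.abs(f.fun).mean().round(2)
print('green',len(hull),fit(hull,69))
# outer rim edge by radial brightness drop
ctr=np.array([319.,99.]); pts=[]
gray=im.mean(2)
for t in np.arange(0,2*np.pi,.05):
    d=np.array([np.cos(t),np.sin(t)]); rr=np.arange(60,82,.5); v=cv2.remap(gray.astype(np.float32),(ctr[0]+rr*d[0]).astype(np.float32)[None],(ctr[1]+rr*d[1]).astype(np.float32)[None],1)[0]
    k=np.argmin(np.diff(cv2.GaussianBlur(v[None],(5,1),0)[0])); pts.append(ctr+(rr[k]+.25)*d)
print('rim',fit(pts,69))
for z in (75,83,87,90): print('cap',z,S(onz(c,(316.5,101.5),z)).round(1))
red=((h[...,0]<6)|(h[...,0]>174))&(h[...,1]>140); red[:, :330]=0; red[100:]=0; yy,xx=np.nonzero(red); print('red',xx.min(),xx.max(),yy.min(),yy.max())
k=onz(c,(360.5,74.5),128); print('knob',S(k).round(1),k)
print('dial',dial,'tip y (needle 2.9):',S(onz(c,(316,171),57)))
```

```text
green 49 (array([  4.53, 145.25,  78.52]), np.float64(0.12))
rim (array([  4.53, 145.28,  88.74]), np.float64(0.19))
cap 75 [  0.5 146.4]
cap 83 [  0.6 146. ]
cap 87 [  0.6 145.9]
cap 90 [  0.6 145.7]
red 351 370 65 85
knob [ 48.3 172.2] [552.67429146  65.82902984 128.        ]
dial [ 537.55545319 -112.37218243] tip y (needle 2.9): [-0.11025426 54.2719352 ]
```

Run:
```python
from h import *
yaw=.189; X=np.array([np.cos(yaw),np.sin(yaw)]);Y=np.array([-X[1],X[0]])
c=cam('top'); print('toaster front', [onz(c,p,0)[:2].round() for p in((252,115),(352,112))])
dial=np.array([537.56,-112.37]); sp=dial+.4*X+145.9*Y; kn=np.array([552.67,65.83]); o=bot.get_obs()
Rm=R.from_euler('xyz',o['tcp_rot']).as_matrix(); print('spindle',sp,'shift',Rm.T@np.r_[kn-o['tool_pos'][:2],89-o['tool_pos'][2]])
th=np.radians(np.r_[29:130:10,135]); P=55*np.c_[np.sin(th),np.cos(th)]; print(np.diff(P,axis=0).round(1).tolist())
```

```text
toaster front [array([791., 163.]), array([ 794., -122.])]
spindle [510.54165244  31.00705149] shift [109.90689578  48.31355053 246.38749662]
[[7.9, -5.4], [6.9, -6.7], [5.6, -7.8], [4.2, -8.6], [2.6, -9.2], [1.0, -9.5], [-0.7, -9.6], [-2.3, -9.3], [-3.9, -8.8], [-5.4, -7.9], [-3.9, -4.3]]
```

```bash
python3 -m jog '[[27,12,0,0,0,0],[28,12,-0,0,0,0],[28,12,30,0,0,0],[27,12,30,0,0,0],[0,0,45,0,0,0],[0,0,45,0,0,0],[0,0,36,0,0,0],[0,0,0,0,0,0],[0,0,0,0,0,0]]'
python3 - <<'E'
from n import *
o=bot.get_obs(); c=cam('wrist'); im=bot.capture('wrist'); save(im,'w4.png')
print(proj(c,[552.67,65.83,128]),o['tool_pos'])
E
```

```text
time: 10.4
tool_pos: [553.3, 65.9, 151.0]
tcp_rot: [-3.141, -0.0, 1.761]
contact_force: [0.4, -1.1, -0.5]
grip_width: 55.2
finger_force: 0.0
[314.4698903  229.50186716] [553.30681949  65.90087213 150.99714615]
```

View pics/w4.png

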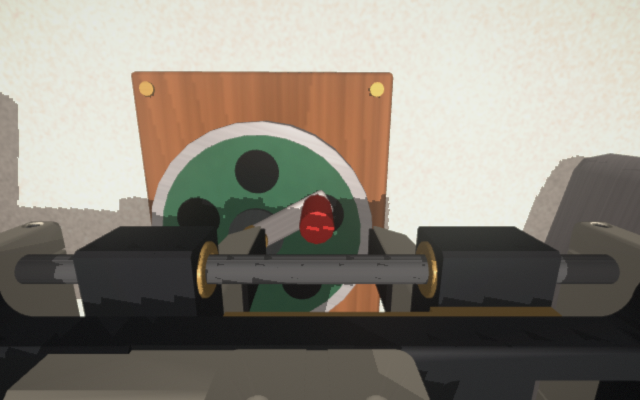

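The knob top at (316,231) lies between the fingers, matching the prediction of (314,230). Descending and gripping.

```bash
python3 -m jog '[[0,1,15,0,0,0],[0,0,17,0,0,0],[0,0,16,0,0,0],[0,0,13,0,0,0],[0,0,0,0,0,0]]' && python3 -m jog '[[0,0,0,0,0,0],[0,0,0,0,0,0],[0,0,0,0,0,0],[0,0,0,0,0,0],[0,0,0,0,0,0]]' 0
```

```text
time: 10.95
tool_pos: [554.1, 66.3, 89.7]
tcp_rot: [-3.141, -0.0, 1.762]
contact_force: [0.2, -0.2, 0.5]
grip_width: 54.9
finger_force: 0.0
time: 11.45
tool_pos: [553.2, 66.2, 90.0]
tcp_rot: [-3.14, -0.0, 1.762]
contact_force: [-1.5, -1.8, 7.9]
grip_width: 21.6
finger_force: 30.0
```

```bash
python3 -m jog '[[7.9,-5.4,0,0,0,0],[6.9,-6.7,0,0,0,0],[5.6,-7.8,0,0,0,0],[4.2,-8.6,0,0,0,0]]' && python3 -m jog '[[2.6,-9.2,0,0,0,0],[1,-9.5,0,0,0,0],[-0.7,-9.6,0,0,0,0],[-2.3,-9.3,0,0,0,0],[-3.9,-8.8,0,0,0,0]]' && python3 -m jog '[[-5.4,-7.9,0,0,0,0],[0,0,0,0,0,0],[0,0,0,0,0,0]]'
python3 - <<'E'
from n import *
im=bot.capture('top'); c=cam('top'); yaw=.189
a,*r=read(im,c,yaw,[537.6,-112.4,75]); print(r)
save(np.hstack([a,needle(bot.capture('wrist'),cam('wrist'),yaw,[537.6,-112.4,75])]),'t5.png')
E
```

```text
time: 11.85
tool_pos: [521.8, 85.3, 90.2]
tcp_rot: [3.139, 0.0, 1.762]
contact_force: [3.6, -3.6, 0.8]
grip_width: 21.1
finger_force: 30.0
time: 12.35
tool_pos: [475.4, 73.6, 90.1]
tcp_rot: [3.141, -0.001, 1.762]
contact_force: [2.9, 3.0, 5.8]
grip_width: 21.7
finger_force: 30.0
time: 12.65
tool_pos: [467.5, 65.5, 90.0]
tcp_rot: [-3.138, -0.0, 1.762]
contact_force: [-3.9, -2.2, 10.4]
grip_width: 21.6
finger_force: 30.0
[array([158., 162.]), 0.0, 0, 0.0]
```

```bash
python3 -m jog '[[0,0,0,0,0,0],[0,0,0,0,0,0],[0,0,0,0,0,0],[0,0,-30,0,0,0],[-15,0,-45,0,0,0],[-30,5,-45,0,0,0],[-30,10,-45,0,0,0],[-30,10,-45,0,0,0],[-30,10,-35,0,0,0],[0,0,0,0,0,0],[0,0,0,0,0,0]]' 60
cat >> n.py <<'E'
def look(name):
    from scipy.optimize import least_squares
    o=bot.get_obs(); c=cam('wrist'); im=bot.capture('wrist'); save(im,name); yaw=.189
    X=np.array([np.cos(yaw),np.sin(yaw)]);Y=np.array([-X[1],X[0]]); sp=np.array([510.54,31.0])
    g=[537.6,-112.4,75]; a,*r=read(im,c,yaw,g,(160,160)); save(a,'r_'+name); print('needle',r)
    S=lambda p:np.array([(p[:2]-sp)@X,(p[:2]-sp)@Y]); h=cv2.cvtColor(im,cv2.COLOR_RGB2HSV)
    m=((h[...,0]>55)&(h[...,0]<95)&(h[...,1]>60)).astype(np.uint8); m[226:]=0
    q=proj(c,[*sp,69]); yy,xx=np.indices(m.shape); m[np.hypot(xx-q[0],yy-q[1])>90]=0
    cs,_=cv2.findContours(m,0,1); P=np.array([S(onz(c,p,69)) for p in cv2.convexHull(max(cs,key=cv2.contourArea))[:,0]])
    f=least_squares(lambda q:np.hypot(P[:,0]-q[0],P[:,1]-q[1])-q[2],[0,0,78],loss='soft_l1'); print('wheel centre in stand',f.x.round(1),'ang',np.degrees(np.arctan2(f.x[1],f.x[0])).round())
    red=((h[...,0]<6)|(h[...,0]>174))&(h[...,1]>140); q=proj(c,[*sp,128]); red&=(np.hypot(xx-q[0],yy-q[1])<75); red[226:]=0
    n,l,s,ct=cv2.connectedComponentsWithStats(red.astype(np.uint8)); k=1+np.argmax(s[1:,4]); kn=onz(c,ct[k],125); print('knob',kn,S(kn),ct[k],s[k,4],o['tool_pos'])
E
python3 -c "
from n import *; look('w5.png')"
```

```text
time: 13.85
tool_pos: [525.8, -52.8, 322.4]
tcp_rot: [-3.141, -0.001, 1.761]
contact_force: [-0.2, 0.3, 0.4]
grip_width: 54.9
finger_force: 0.0
needle [array([160, 160]), 1.69, 210, 1.0]
wheel centre in stand [ 1.1  4.6 78.7] ang 76.0
knob [468.6311951   65.57160504 125.        ] [-34.66731577  41.82966676] [283.5511811  55.9160105] 381 [525.82959838 -52.78181039 322.42832526]
```

```bash
python3 -c "
import cv2,numpy as np
a=cv2.imread('pics/w5.png');b=cv2.imread('pics/r_w5.png')
cv2.imwrite('pics/v5.png',np.hstack([cv2.resize(a,(512,320)),cv2.resize(b,(280,320))]))"
```

```text
(no output)
```

View pics/v5.png

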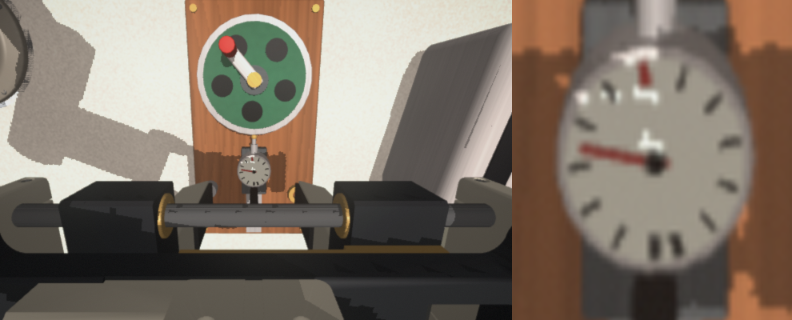

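The picture shows the needle at about 1.7, left and just below the dial's horizontal, with the knob at (227,44). It dropped about 1.25 rad, so the fit says this is within about 10° of the lowest reading. The high spot should come under the plunger with the knob at about -48°. Returning to the knob.

```bash
python3 -m jog '[[30,-10,20,0,0,0],[30,-10,30,0,0,0],[30,-10,35,0,0,0],[30,-5,40,0,0,0],[15,0,40,0,0,0],[0,0,30,0,0,0],[0,0,20,0,0,0],[0,0,17,0,0,0],[0,0,0,0,0,0]]'
python3 - <<'E'
from h import *
o=bot.get_obs();print(bot.get_obs()['tool_pos'],R.from_euler('xyz',o['tcp_rot']).as_matrix().T@(np.array([468,65.6,89.5])-o['tool_pos']))
th=np.radians(np.arange(130,-51,-10)); P=55*np.c_[np.sin(th),np.cos(th)]; print(np.diff(P,axis=0).round(1).tolist())
E
```

```text
time: 14.8
tool_pos: [462.5, 74.2, 88.2]
tcp_rot: [-3.134, -0.002, 1.763]
contact_force: [0.3, 0.7, 0.5]
grip_width: 55.0
finger_force: 0.0
[462.54096286  74.24646688  88.16624395] [-9.52840387  3.69456617 -1.37879715]
[[5.5, 7.9], [4.1, 8.7], [2.5, 9.3], [0.8, 9.6], [-0.8, 9.6], [-2.5, 9.3], [-4.1, 8.7], [-5.5, 7.9], [-6.8, 6.8], [-7.9, 5.5], [-8.7, 4.1], [-9.3, 2.5], [-9.6, 0.8], [-9.6, -0.8], [-9.3, -2.5], [-8.7, -4.1], [-7.9, -5.5], [-6.8, -6.8]]
```

```bash
python3 -m jog '[[-5,2,-1,0,0,0],[-4.5,1.5,0,0,0,0],[0,0,0,0,0,0]]' && python3 -m jog '[[0,0,0,0,0,0],[0,0,0,0,0,0],[0,0,0,0,0,0],[0,0,0,0,0,0],[0,0,0,0,0,0]]' 0 && python3 -m jog '[[5.5,7.9,0,0,0,0],[4.1,8.7,0,0,0,0],[2.5,9.3,0,0,0,0],[0.8,9.6,0,0,0,0],[-0.8,9.6,0,0,0,0],[-2.5,9.3,0,0,0,0],[-4.1,8.7,0,0,0,0],[-5.5,7.9,0,0,0,0],[-6.8,6.8,0,0,0,0]]' && python3 -m jog '[[-7.9,5.5,0,0,0,0],[-8.7,4.1,0,0,0,0],[-9.3,2.5,0,0,0,0],[-9.6,0.8,0,0,0,0],[-9.6,-0.8,0,0,0,0],[-9.3,-2.5,0,0,0,0],[-8.7,-4.1,0,0,0,0],[-7.9,-5.5,0,0,0,0],[-6.8,-6.8,0,0,0,0],[0,0,0,0,0,0],[0,0,0,0,0,0]]'
```

```text
time: 15.1
tool_pos: [472.3, 64.2, 93.0]
tcp_rot: [3.14, 0.0, 1.761]
contact_force: [0.6, -0.4, -0.3]
grip_width: 55.1
finger_force: 0.0
time: 15.6
tool_pos: [469.9, 65.0, 92.0]
tcp_rot: [-3.138, -0.001, 1.762]
contact_force: [-3.5, 3.5, 3.1]
grip_width: 21.7
finger_force: 30.0
time: 16.5
tool_pos: [547.0, 71.2, 91.8]
tcp_rot: [-3.134, 0.001, 1.763]
contact_force: [-14.4, -9.9, 8.6]
grip_width: 21.4
finger_force: 30.0
time: 17.6
tool_pos: [555.5, -4.2, 91.9]
tcp_rot: [-3.137, -0.002, 1.762]
contact_force: [-9.2, 2.0, 6.7]
grip_width: 21.3
finger_force: 30.0
```

Release, lift and look.

```bash
python3 -m jog '[[0,0,0,0,0,0],[0,0,0,0,0,0],[0,0,0,0,0,0],[0,0,-30,0,0,0],[0,0,-45,0,0,0],[-10,-8,-45,0,0,0],[-10,-8,-45,0,0,0],[-10,-8,-45,0,0,0],[-15,-8,-35,0,0,0],[-15,-8,0,0,0,0],[0,0,0,0,0,0],[0,0,0,0,0,0]]' 60
python3 -c "
from n import *; look('w6.png')
a=cv2.imread('pics/w6.png');b=cv2.imread('pics/r_w6.png')
cv2.imwrite('pics/v6.png',np.hstack([cv2.resize(a,(512,320)),cv2.resize(b,(280,320))]))"
```

```text
time: 18.8
tool_pos: [529.3, -71.3, 336.7]
tcp_rot: [-3.141, -0.001, 1.761]
contact_force: [-0.0, -0.7, -0.4]
grip_width: 55.0
finger_force: 0.0
needle [array([160, 160]), 3.82, 201, 1.0]
wheel centre in stand [ 0.6 -3.2 78.6] ang -79.0
knob [554.8973326   -1.13710132 125.        ] [ 37.52962833 -39.89853675] [349.91752577 118.30927835] 291 [529.30740414 -71.25710986 336.6890752 ]
```

View pics/v6.png

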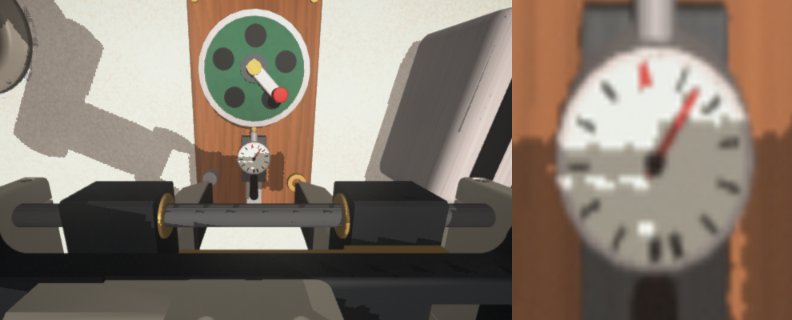

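The needle now reads about 3.82 and the knob is at (280,95). The swing from low to high is about 2.1 rad, effectively the full 2.0. The wheel's centre, relative to the mid-point of the two fits, points within about 5° of the plunger. The robot is clear of everything, so I'm handing in.

```bash
python3 -c "
from plant import bot; print(bot.close_job())"
```

```text
the job is handed in; nothing more can be done
None
```

I set the gauge to half-way, cranked the wheel through its lowest reading (needle about 1.7), and let it go at its highest (about 3.8) with the arm clear; the job was handed in at about 19 s and the verdict was not shown.

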